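Show the apprentice which bead to drill

TASK

Press the call button down to get the apprentice's attention. Then, with closed fingers, point from straight above at the large round bead on the sorting board, stay there for two seconds, and after that point the same way for two seconds at the bead holder of the drilling machine, where that bead is to go: the fingertips just above the thing, a few centimetres at most, without touching it. Leave the beads, the machine and the other things on the bench untouched, and do not lower the fingers over either of the other beads.

Things in the scene. Friction and masses are not known exactly. Their poses are not given: they have to be found in the camera images.
- call (a joint): the call button: a round white push cap, 36 mm across, on a flat round black housing 52 mm across and 12 mm high fixed to the bench; the cap's top is 22 mm above the bench when released, standing by itself at the robot's left. Value: how far it is pressed, 0 m released, 0.006 m fully down; it springs back, and fully down takes about 5 N
- call_top (a point): centre of the top of the call button's cap, z up; it is pressed straight down
- board: dark wooden sorting board, fixed, 100 x 260 x 12 mm, origin at the centre of its underside, long along its y. The three beads stand on it in a row along its y, about 80 mm apart, in any order
- large_bead: the bead to point at: the largest one, a round white bead, 38 mm across and 34 mm tall, loose on a flat foot; origin at the centre of its foot, z up
- large_bead_top (a point): top centre of the large round bead (34 mm above its foot)
- small_bead: a small round white bead, 22 mm across and 20 mm tall, not to be pointed at; origin at the centre of its foot, z up
- small_bead_top (a point): top centre of the small round bead (20 mm above its foot)
- tube_bead: a tall straight tube-shaped white bead, 20 mm across and 38 mm tall, standing upright, not to be pointed at; origin at the centre of its foot, z up
- tube_bead_top (a point): top centre of the tube bead (38 mm above its foot)
- drill: the bead drilling machine, fixed, on a base plate 120 x 500 mm; origin under its bead holder, at the bottom of the plate. The blue housing (130 mm wide, top 191 mm above the bench) begins 150 mm from the holder towards its -y, with the white motor behind it; the chuck and drill bit stick out of it towards the holder (their axis 106 mm high, at most 64 mm across) and end 61 mm from the holder
- holder_top (a point): the empty bead holder: the middle of the gap between two small upright aluminium posts on top of the machine's vise (28 mm either side of the point along x, carrying two facing brass pins), level with the tops of the posts, 115 mm above the bench; the highest part of the vise
- screwdriver: a screwdriver, 170 mm long, lying on the bench beyond the board; to be left alone
- oil_bottle: a small oil bottle, 40 mm across, 90 mm tall, standing beyond the board; to be left alone
Not all that is in view belongs to the job. Several things look just like the part that bears call: the one meant starts nearest to the robot's base.

How it is judged:
On the way, in this order (a step that is already met when the one before it is completed fails the run):
1. the call button is pressed at least 4.5 mm of its 6 mm (value of joint call above 0.0045 m), for 0.02 s.
2. the fingers point at the large round bead: grasp point within 20 mm of straight above it and 21 to 85 mm above its top, for 1.7 s (horizontal distance between the grasp point and large_bead_top below 0.02 m and z of the grasp point in the frame of large_bead_top between 0.021 and 0.085 m), for 1.7 s.
3. the fingers point at the bead holder: grasp point within 20 mm of straight above it and 21 to 85 mm above its top, for 1.7 s (horizontal distance between the grasp point and holder_top below 0.02 m and z of the grasp point in the frame of holder_top between 0.021 and 0.085 m), for 1.7 s.
At the end, for the whole second after the job is handed in: The call button is released (within 1.5 mm), all three beads stand at rest and upright within 5 mm of where they started, and the screwdriver and bottle are within 10 mm of theirs (value of joint call below 0.0015 m and distance of each of large_bead, small_bead, tube_bead from where it was at the start of the episode below 0.005 m and angle between each of large_bead, small_bead, tube_bead's own z axis and vertical below 0.1 rad and linear speed of each of large_bead, small_bead, tube_bead below 0.02 m/s and distance of each of screwdriver, oil_bottle from where it was at the start of the episode below 0.01 m); the robot touches nothing.
It fails at once if a bead is touched (contact force between any of the fingers, the arm and large_bead above 0.3 N or contact force between any of the fingers, the arm and small_bead above 0.3 N or contact force between any of the fingers, the arm and tube_bead above 0.3 N).
It fails at once if a bead is moved, lifted or tipped (distance of any of large_bead, small_bead, tube_bead from where it was at the start of the episode above 0.008 m).
It fails at once if the fingers are lowered over one of the other beads (grasp point within 20 mm of straight above it and less than 85 mm above its top) ((horizontal distance between the grasp point and small_bead_top below 0.02 m and z of the grasp point in the frame of small_bead_top below 0.085 m) or (horizontal distance between the grasp point and tube_bead_top below 0.02 m and z of the grasp point in the frame of tube_bead_top below 0.085 m)).
It fails at once if the drilling machine or the sorting board is touched (contact force between any of the fingers, the arm and drill above 0.3 N or contact force between any of the fingers, the arm and board above 0.3 N).
It fails at once if the screwdriver or the bottle is touched or moved (contact force between any of the fingers, the arm and screwdriver above 0.3 N or distance of any of screwdriver, oil_bottle from where it was at the start of the episode above 0.015 m or contact force between any of the fingers, the arm and oil_bottle above 0.3 N).
It also fails if it takes over 53 s, if anything falls off the work surface, if the arm or the gripper's body presses on something with over 40 N, if the wrist force passes 120 N, or if a joint passes its speed limit or range.

ROBOT

A 6-joint arm with a two-finger parallel gripper is mounted at the origin on the work surface. World frame = base frame: x ahead of the robot, y to its left, z up, the work surface at z = 0. Lengths are in m, angles in rad, forces in N, time in s.
With the tool pointing down it reaches from about 0.275 to 0.75 m from the base axis. Payload 10.2 kg.
Tool frame: the origin (TCP) lies at the very end of the fingers, on their centre line; the grasp point (between the pads) lies 19 mm behind it (ctrl.hold_point_z is the distance from the TCP to the grasp point, in m); z points along the fingers, y is the line along which they close (so a half turn about z gives the same grasp; the last joint's range is limited). The gripper opens to 85 mm and grips with 20 to 120 N. Pads are 22 mm wide; open, the fingers measure 114 mm over their backs; the gripper's body (76 mm by 85 mm) begins 54 mm behind the grasp point. The pads swing forward as they close: fully open they stand 13 mm farther back than shut.
Start: joints at [-1.365, 0.313, 1.498, -0, 1.331, -0.223], TCP at [0.218, -0.477, 0.231] pointing down, gripper open.
Joint ranges: [-2.94, 2.94], [-0.97, 2.17], [0.19, 2.56], [-1.23, 4.37], [0.02, 3.11], [-2.88, 2.88]. Speed limits (rad/s): [2.39, 2.39, 3.01, 3.14, 3.14, 3.14].

INTERFACE

Orientations are given as a unit quaternion [w, x, y, z].
In Python, from rig import ctrl, vision, order gives the robot as it stands. The module is installed in compiled form; this text tells all that it offers.
- The arm moves only by the tool step_arm, never from a script. Its argument "steps" is a list of rows, each a list of 7 numbers: the turn, a rotation vector about the tool's x, y, z in degrees, then the shift along the tool's x, y, z in cm, then the closure, from 0 (fully open) to 1 (shut). A call has 1 to 12 rows; each row is the pose to reach, as a shift and turn from the pose commanded when the call began, along the tool's axes at that moment; what a row does not reach only later rows make up. A row lasts 1/8 s, in which the tool goes at most 62.5 mm and 10.7 degrees, less where a joint would pass 70% of its speed; a pose out of reach is approached as far as the arm can. A call with a gripper value outside its range is refused whole. The fingers move at their own pace and stop on an object; "squeeze" is the grip in N (left out, the last holds). Time passes only in rows, so rows that repeat a pose let the fingers close. It gives the time, the measured TCP pose, the force, the opening and the grip force at its end, in the units of the state.
- ctrl.read_state(): the state, without advancing time (a new reading comes with each control period).
- vision.snapshot(name): name is "side" or "top" or "wrist"; returns the picture (384x512x3 uint8, red, green, blue); there is no depth.
- vision.camera_info(name): a dict with "fx", "fy", "cx", "cy" (pixels), "k1" (the pictures are not rectified: a ray, as slopes to the right and down, at radius r is drawn at 1 + k1 r^2 times it, then the intrinsics apply), "R" (3x3) and "t" (3): a world point X has camera coordinates R X + t. Camera axes: x right, y down, z forward; pixel columns grow to the right and rows downward; lengths in m; the calibration is good to about 2 mm. A picture is of the moment at which its call begins: read the wrist's pose just before it. camera_info takes no time and is no camera call; for the wrist camera it gives the pose at the moment of the call.
- order.finish_job(): hands the job in; it is judged then, once.
The state is a dict: "time": time; "qpos": joint angles; "joint_velocities": joint speeds; "joint_torque": joint torques, N m; "eef_pos": TCP position; "ee_rot": TCP orientation; "wrist_force": force on the tool from outside, world axes, zero at the start; "ft_torque": the same for the moment, N m; "opening": finger opening in m; "finger_force": force on a finger pad.
Only numpy, scipy, OpenCV 4.12 (cv2) and the standard library are available. Lean on these libraries where they do the work, as an engineer would, in place of code of your own. Each camera call takes 0.05 s, during which the arm holds its last target. There are 200 camera calls.

## Working session

There is one attempt and no reset: what is moved stays moved. The work goes in short steps, Python scripts to look and compute and a tool call to move; the robot and the scene stay as the last step left them, time stands still between calls to the robot, and variables do not carry over. Pictures are saved under pics/ and viewed, at most 10 in all, crops included, and the job is handed in when it is done.

Besides the shell and the picture viewer there is one more tool, called after "Request:" by a JSON object that holds its "fn" and its "kwargs". step_arm: Moves the arm, as the interface text tells. Its arguments: {"type":"object","properties":{"steps":{"type":"array"},"squeeze":{"type":"number"}},"required":["steps"]}

```bash
mkdir -p pics; cat > h.py <<'E'
import numpy as np, cv2
from rig import ctrl, vision, order
def ray(n,u,v,ci=None):
    c=ci or vision.camera_info(n)
    d=np.array([(u-c["cx"])/c["fx"],(v-c["cy"])/c["fy"]]); s=d.copy()
    for _ in range(20): s=d/(1+c["k1"]*(s@s))
    R=np.array(c["R"]);t=np.array(c["t"])
    return -R.T@t, R.T@np.array([s[0],s[1],1])
def onz(n,u,v,z,ci=None):
    o,d=ray(n,u,v,ci); return o+d*(z-o[2])/d[2]
def proj(n,X,ci=None):
    c=ci or vision.camera_info(n); p=np.array(c["R"])@np.array(X)+np.array(c["t"]); s=p[:2]/p[2]
    s=s*(1+c["k1"]*(s@s)); return np.round([c["fx"]*s[0]+c["cx"],c["fy"]*s[1]+c["cy"]],1)
def save(n,f):
    im=vision.snapshot(n); cv2.imwrite(f"pics/{f}.png",im[:,:,::-1]); return im
E
python3 - <<'E'
from h import *
for n in("top","side"): save(n,n+"0"); o,d=ray(n,256,192); print(n,o,d)
s=ctrl.read_state(); print(s["time"],s["eef_pos"],s["ee_rot"],ctrl.hold_point_z)
E
```

```text
top [0.53114284 0.11496882 0.90356448] [ 0.07379845 -0.02790976 -0.99690566]
side [-0.0839123   0.77298081  0.78472141] [ 0.57893603 -0.55278776 -0.59942815]
0.1 [ 0.2182274  -0.47725708  0.23080157] [-5.54849592e-04  9.77102584e-01  2.12768027e-01 -7.12986166e-06] 0.0187
```

View pics/top0.png

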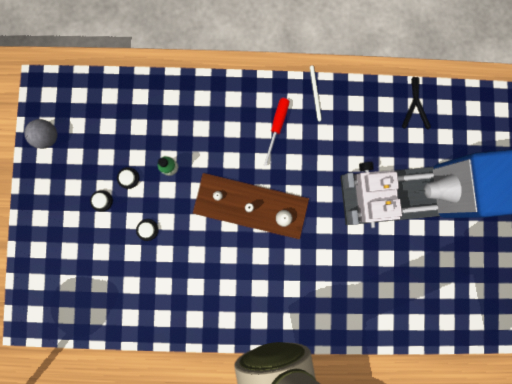

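View pics/side0.png

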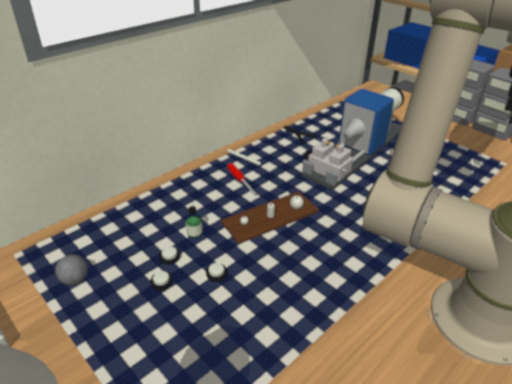

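The top view shows three identical buttons at about (128,177), (101,201) and (147,230). The one at (147,230) looks nearest the base, which is at the bottom centre, and stands on its own. On the board are the small bead (218,196), the tube (250,208) and the large bead (284,218), and the holder is near (385,190). I'll measure these and enlarge them.

```bash
python3 - <<'E'
from h import *
im=vision.snapshot("top"); sd=vision.snapshot("side")
a=cv2.resize(im[160:245,85:185],None,fx=4,fy=4,interpolation=cv2.INTER_CUBIC)
b=cv2.resize(im[155:240,335:435],None,fx=4,fy=4,interpolation=cv2.INTER_CUBIC)
cv2.imwrite("pics/crop1.png",np.hstack([a,b])[:,:,::-1])
c=cv2.resize(sd[125:200,295:395],None,fx=4,fy=4,interpolation=cv2.INTER_CUBIC)
d=cv2.resize(im[180:255,200:300],None,fx=4,fy=4,interpolation=cv2.INTER_CUBIC)
cv2.imwrite("pics/crop2.png",np.hstack([c,d])[:,:,::-1])
def cen(im,u,v,r,th=150):
    m=(im[v-r:v+r+1,u-r:u+r+1].min(2)>th).astype(np.uint8)
    n,l,s,ce=cv2.connectedComponentsWithStats(m); k=l[r,r]
    return ce[k]+[u-r,v-r],s[k]
for u,v in((128,177),(101,201),(147,230)):
    c,s=cen(im,u,v,9); p=onz("top",*c,.022); print("button",c,s,p,np.hypot(p[0],p[1]))
for nm,u,v,z in(("small",218,196,.024),("tube",250,208,.05),("large",284,218,.03)):
    c,s=cen(im,u,v,12,120); p=onz("top",*c,z); print(nm,c,s,p,proj("side",p))
c,s=cen(sd,217,270,10); print("side btn",c,s,onz("side",*c,.022))
c,s=cen(sd,297,202,10,120); print("side large",c,s,onz("side",*c,.03))
E
```

```text
button [125.83707865 177.08988764] [  0   2  15  15 178] [0.6236227  0.39540574 0.022     ] 0.7384111103116393
button [ 98.80446927 200.11731844] [  0   1  15  15 179] [0.56814725 0.45607011 0.022     ] 0.7285542096613876
button [145.34659091 229.64772727] [  0   2  15  15 176] [0.50260538 0.34424833 0.022     ] 0.6091954330106221
small [216.93220339 195.52542373] [ 7  8  9  8 59] [0.58574057 0.18096032 0.024     ] [243.  219.3]
tube [248.55357143 207.17857143] [ 7  7  8  9 56] [0.559614   0.10706246 0.05      ] [269.7 204.5]
large [283.09782609 218.11956522] [  4   5  15  15 184] [0.53697538 0.02657588 0.03      ] [295.5 201.6]
side btn [217.6684492  266.56684492] [  2   0  19  15 187] [0.50016875 0.33881026 0.022     ]
side large [296.43965517 201.3362069 ] [  4   4  12  12 116] [0.53599727 0.02376522 0.03      ]
```

View pics/crop1.png

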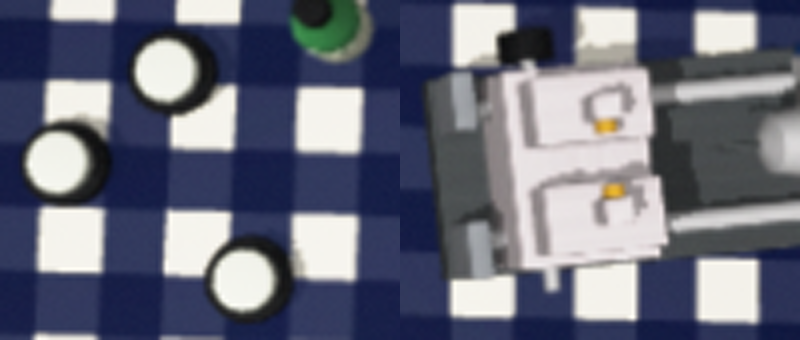

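View pics/crop2.png

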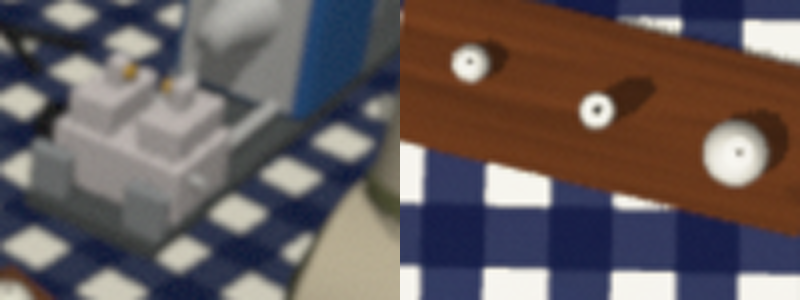

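The crops confirm the setup. The lone button at (145,230) is 0.61 m from the base, against 0.73 m and 0.74 m for the other two, so it is the one meant. The large bead is at (283,218). The brass pins are at about (386.1,186.1) and (388.1,202.1) in the top view, and at (327.4,142.6) and (336.4,146.4) in the side view.

```bash
python3 - <<'E'
from h import *
def tri(a,b):
    o1,d1=ray("top",*a);o2,d2=ray("side",*b)
    s=np.linalg.lstsq(np.c_[d1,-d2],o2-o1,rcond=None)[0]; return o1+s[0]*d1,o2+s[1]*d2
for a,b in(((386.1,186.1),(327.4,142.6)),((388.1,202.1),(336.4,146.4)),((387.1,194.1),(331.9,144.5))):
    print(tri(a,b), onz("top",*a,.106))
H=onz("top",387.1,194.1,.106); print("posts",onz("top",386.5,180.4,.115),onz("top",388.9,206.4,.115))
from scipy.spatial.transform import Rotation as Ro
s=ctrl.read_state(); q=s["ee_rot"]; R=Ro.from_quat(np.r_[q[1:],q[0]]).as_matrix(); print(R.round(3))
e=s["eef_pos"]; B=np.array([.502,.343,0]);L=np.array([.5365,.026,0])
for n,p,z in(("btn",B,.06),("bead",L,.1),("hold",H,.2)):
    p=p.copy();p[2]=z; print(n,p,(R.T@(p-e)*100).round(1))
E
```

```text
(array([ 0.61012289, -0.18716074,  0.10417124]), array([ 0.60772023, -0.18928807,  0.10473788])) [ 0.60994221 -0.18646956  0.106     ]
(array([ 0.57575381, -0.1914109 ,  0.10424267]), array([ 0.57494613, -0.19212286,  0.10447049])) [ 0.57565573 -0.19073731  0.106     ]
(array([ 0.59291797, -0.18930825,  0.10413772]), array([ 0.59126686, -0.1907667 ,  0.10456525])) [ 0.59277406 -0.18859943  0.106     ]
posts [ 0.6212443 -0.1839882  0.115    ] [ 0.56608853 -0.18899489  0.115     ]
[[ 0.909  0.416 -0.   ]
 [ 0.416 -0.909  0.001]
 [ 0.    -0.001 -1.   ]]
btn [0.502 0.343 0.06 ] [ 59.9 -62.8  17.2]
bead [0.5365 0.026  0.1   ] [ 49.9 -32.5  13.1]
hold [ 0.59277406 -0.18859943  0.2       ] [ 46.1 -10.7   3.1]
```

Everything agrees between the two views to about 2 mm. Next I move high above the button with the fingers closing.

Request:
{"fn": "step_arm", "kwargs": {"steps": [[0, 0, 0, 59.9, -62.8, 0, 1], [0, 0, 0, 59.9, -62.8, 0, 1], [0, 0, 0, 59.9, -62.8, 0, 1], [0, 0, 0, 59.9, -62.8, 0, 1], [0, 0, 0, 59.9, -62.8, 0, 1], [0, 0, 0, 59.9, -62.8, 0, 1], [0, 0, 0, 59.9, -62.8, 0, 1], [0, 0, 0, 59.9, -62.8, 0, 1], [0, 0, 0, 59.9, -62.8, 0, 1], [0, 0, 0, 59.9, -62.8, 0, 1], [0, 0, 0, 59.9, -62.8, 0, 1], [0, 0, 0, 59.9, -62.8, 0, 1]]}}

```text
time: 1.7
eef_pos: [0.4637, 0.2336, 0.2313]
ee_rot: [0.0, 0.977, 0.213, 0.0]
wrist_force: [0.8, -0.8, 0.7]
opening: -0.0002
finger_force: 0.0
```

Request:
{"fn": "step_arm", "kwargs": {"steps": [[0, 0, 0, 8.0, -8.4, 0, 1], [0, 0, 0, 8.0, -8.4, 0, 1], [0, 0, 0, 8.0, -8.4, 6, 1], [0, 0, 0, 8.0, -8.4, 12, 1], [0, 0, 0, 8.0, -8.4, 17.5, 1], [0, 0, 0, 8.0, -8.4, 17.5, 1], [0, 0, 0, 8.0, -8.4, 17.5, 1]]}}

```text
time: 2.58
eef_pos: [0.5024, 0.3415, 0.0587]
ee_rot: [-0.0, 0.977, 0.213, 0.002]
wrist_force: [0.8, -0.2, 0.6]
opening: -0.0
finger_force: 0.0
```

```bash
python3 - <<'E'
from h import *
a=vision.snapshot("side")[215:305,165:265]; b=vision.snapshot("top")[185:275,95:195]
f=lambda x:cv2.resize(x,None,fx=4,fy=4,interpolation=cv2.INTER_CUBIC)
cv2.imwrite("pics/b1.png",np.hstack([f(a),f(b)])[:,:,::-1]); print(ctrl.read_state()["eef_pos"],proj("side",ctrl.read_state()["eef_pos"]))
E
```

```text
[0.5025812  0.34155669 0.05911306] [215.4 255.4]
```

View pics/b1.png

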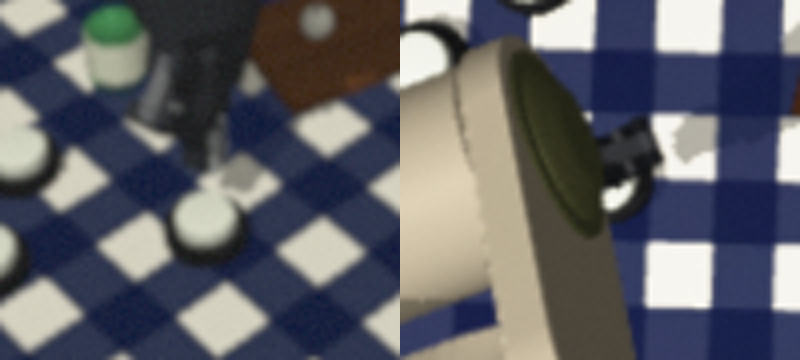

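The fingertips are 37 mm above the cap of the lone button and centred on it. I'll press gently, then rise.

Request:
{"fn": "step_arm", "kwargs": {"steps": [[0, 0, 0, 0, 0, 2.5, 1], [0, 0, 0, 0, 0, 3.5, 1], [0, 0, 0, 0, 0, 4.0, 1], [0, 0, 0, 0, 0, 4.2, 1], [0, 0, 0, 0, 0, 4.3, 1], [0, 0, 0, 0, 0, 4.3, 1], [0, 0, 0, 0, 0, 4.3, 1]]}}

```text
time: 3.55
eef_pos: [0.5017, 0.3412, 0.0159]
ee_rot: [0.0, 0.977, 0.213, 0.001]
wrist_force: [-7.8, -4.1, 16.3]
opening: -0.0001
finger_force: 8.4
```

Fully down: the TCP is at 15.9 mm with 16 N at the stop. Now I go up and across, high above everything, then lower over the large bead.

Request:
{"fn": "step_arm", "kwargs": {"steps": [[0, 0, 0, 0, 0, -6, 1], [0, 0, 0, 0, 0, -12, 1], [0, 0, 0, 0, 0, -18, 1], [0, 0, 0, -10.0, 30.1, -18, 1], [0, 0, 0, -10.0, 30.1, -18, 1], [0, 0, 0, -10.0, 30.1, -18, 1], [0, 0, 0, -10.0, 30.1, -18, 1], [0, 0, 0, -10.0, 30.1, -18, 1], [0, 0, 0, -10.0, 30.1, -18, 1], [0, 0, 0, -10.0, 30.1, -18, 1], [0, 0, 0, -10.0, 30.1, -18, 1]]}}

```text
time: 4.92
eef_pos: [0.5354, 0.027, 0.1935]
ee_rot: [-0.0, 0.977, 0.214, 0.0]
wrist_force: [0.1, -0.2, 1.3]
opening: -0.0002
finger_force: 0.0
```

```bash
python3 - <<'E'
from h import *
s=ctrl.read_state(); print(s["eef_pos"],s["ee_rot"])
save("wrist","w1"); c=vision.camera_info("wrist")
print("bead",proj("wrist",[.5365,.026,.03],c),"small",proj("wrist",[.586,.181,.024],c),"tcp",proj("wrist",s["eef_pos"],c),"hold",proj("wrist",[.593,-.188,.115],c))
E
```

```text
[0.53538337 0.02696573 0.19353213] [-4.91882550e-05  9.76919931e-01  2.13605728e-01  1.96554063e-04]
bead [255.4 175.9] small [117.9  51.6] tcp [253.7 251. ] hold [552.8 251.2]
```

View pics/w1.png

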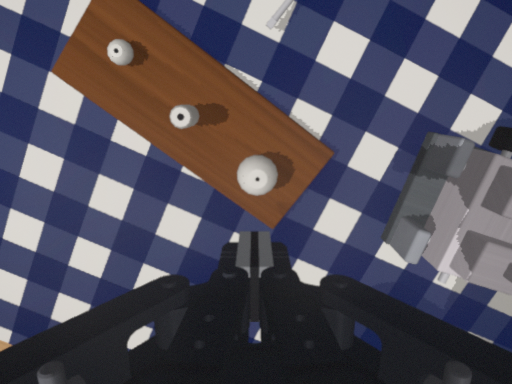

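The wrist view shows the large bead at (258,176), against a predicted (255,176), so the error is under 2 mm. The tube is at (184,117) and the small bead at (120,52), both well clear. I'll lower and hold.

Request:
{"fn": "step_arm", "kwargs": {"steps": [[0, 0, 0, 0, 0, 5, 1], [0, 0, 0, 0, 0, 9, 1], [0, 0, 0, 0, 0, 11, 1], [0, 0, 0, 0, 0, 11, 1], [0, 0, 0, 0, 0, 11, 1], [0, 0, 0, 0, 0, 11, 1], [0, 0, 0, 0, 0, 11, 1], [0, 0, 0, 0, 0, 11, 1], [0, 0, 0, 0, 0, 11, 1], [0, 0, 0, 0, 0, 11, 1], [0, 0, 0, 0, 0, 11, 1], [0, 0, 0, 0, 0, 11, 1]]}}

```text
time: 6.48
eef_pos: [0.5355, 0.0256, 0.0833]
ee_rot: [-0.0, 0.977, 0.213, -0.0]
wrist_force: [0.3, 0.4, -0.3]
opening: 0.0001
finger_force: 0.0
```

Request:
{"fn": "step_arm", "kwargs": {"steps": [[0, 0, 0, 0, 0, 0, 1], [0, 0, 0, 0, 0, 0, 1], [0, 0, 0, 0, 0, 0, 1], [0, 0, 0, 0, 0, 0, 1], [0, 0, 0, 0, 0, 0, 1], [0, 0, 0, 0, 0, 0, 1], [0, 0, 0, 0, 0, 0, 1], [0, 0, 0, 0, 0, 0, 1], [0, 0, 0, 0, 0, 0, 1]]}}

```text
time: 7.6
eef_pos: [0.5354, 0.0257, 0.0833]
ee_rot: [-0.0, 0.977, 0.213, -0.0]
wrist_force: [0.7, 0.0, 0.7]
opening: 0.0
finger_force: 0.0
```

Request:
{"fn": "step_arm", "kwargs": {"steps": [[0, 0, 0, 0, 0, -6, 1], [0, 0, 0, 0, 0, -12, 1], [0, 0, 0, 0, 0, -16, 1], [0, 0, 0, -3.7, 21.8, -16, 1], [0, 0, 0, -3.7, 21.8, -16, 1], [0, 0, 0, -3.7, 21.8, -16, 1], [0, 0, 0, -3.7, 21.8, -16, 1], [0, 0, 0, -3.7, 21.8, -16, 1], [0, 0, 0, -3.7, 21.8, -16, 1], [0, 0, 0, -3.7, 21.8, -16, 1]]}}

```text
time: 8.85
eef_pos: [0.5924, -0.1868, 0.2436]
ee_rot: [0.0, 0.977, 0.213, 0.0]
wrist_force: [0.3, -0.1, 0.6]
opening: 0.0001
finger_force: 0.0
```

```bash
python3 - <<'E'
from h import *
s=ctrl.read_state(); print(s["eef_pos"])
save("wrist","w2"); c=vision.camera_info("wrist")
print([proj("wrist",p,c) for p in([.610,-.1865,.106],[.5757,-.1907,.106],[.593,-.188,.115])])
E
```

```text
[ 0.59244282 -0.18677063  0.24361336]
[array([262.1, 164.3]), array([249.8, 201.7]), array([255.4, 185.3])]
```

View pics/w2.png

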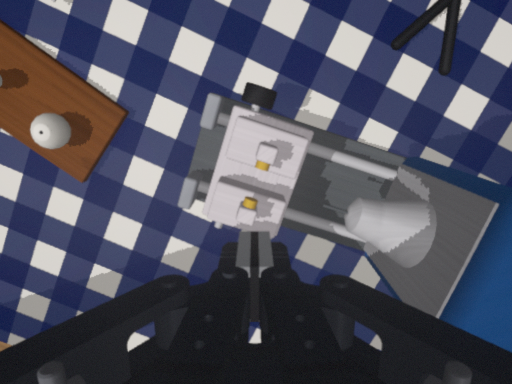

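The pins appear at (263,164) and (250,203), matching the predicted (262,164) and (250,202). I'll lower to 39 mm above the posts and hold.

Request:
{"fn": "step_arm", "kwargs": {"steps": [[0, 0, 0, 0, 0, 4, 1], [0, 0, 0, 0, 0, 7.5, 1], [0, 0, 0, 0, 0, 9, 1], [0, 0, 0, 0, 0, 9, 1], [0, 0, 0, 0, 0, 9, 1], [0, 0, 0, 0, 0, 9, 1], [0, 0, 0, 0, 0, 9, 1], [0, 0, 0, 0, 0, 9, 1], [0, 0, 0, 0, 0, 9, 1], [0, 0, 0, 0, 0, 9, 1], [0, 0, 0, 0, 0, 9, 1], [0, 0, 0, 0, 0, 9, 1]]}}

```text
time: 10.4
eef_pos: [0.5924, -0.188, 0.1533]
ee_rot: [-0.0, 0.977, 0.213, -0.0]
wrist_force: [-0.2, -0.7, -0.2]
opening: -0.0
finger_force: 0.0
```

Request:
{"fn": "step_arm", "kwargs": {"steps": [[0, 0, 0, 0, 0, 0, 1], [0, 0, 0, 0, 0, 0, 1], [0, 0, 0, 0, 0, 0, 1], [0, 0, 0, 0, 0, 0, 1], [0, 0, 0, 0, 0, 0, 1], [0, 0, 0, 0, 0, 0, 1], [0, 0, 0, 0, 0, 0, 1], [0, 0, 0, 0, 0, 0, 1], [0, 0, 0, 0, 0, 0, 1], [0, 0, 0, 0, 0, 0, 1]]}}

```text
time: 11.65
eef_pos: [0.5924, -0.188, 0.1533]
ee_rot: [0.0, 0.977, 0.213, 0.0]
wrist_force: [-0.4, 0.7, -0.5]
opening: -0.0002
finger_force: 0.0
```

Request:
{"fn": "step_arm", "kwargs": {"steps": [[0, 0, 0, 0, 0, -4, 1], [0, 0, 0, 0, 0, -8, 1], [0, 0, 0, 0, 0, -9, 1], [0, 0, 0, 0, 0, -9, 1], [0, 0, 0, 0, 0, -9, 1]]}}

```text
time: 12.28
eef_pos: [0.592, -0.1878, 0.2416]
ee_rot: [-0.001, 0.977, 0.213, -0.001]
wrist_force: [0.4, -0.1, 0.7]
opening: -0.0002
finger_force: 0.0
```

```bash
python3 - <<'E'
from h import *
s=ctrl.read_state(); print(s["eef_pos"],s["time"]); print(order.finish_job())
E
```

```text
[ 0.5920067  -0.1877973   0.24162545] 12.275
the job is handed in; nothing more can be done
None
```

I pressed the nearest call button fully, pointed for over two seconds at the large bead and then at the drill's bead holder, with no sign of contact at either, and handed the job in at 12.3 s; no verdict was returned.

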